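# Snap up the folding stock rest and lay the batten on it

## Robot

A 6-joint arm with a two-finger parallel gripper is mounted at the origin on the work surface. World frame = base frame: x ahead of the robot, y to its left, z up, the work surface at z = 0. Lengths are in m, angles in rad, forces in N, time in s.
With the tool pointing down it reaches from about 0.375 to 0.9 m from the base axis. Payload 3.1 kg.
Tool frame: the origin (TCP) lies midway between the tips of the shut fingers; the grasp point (between the pads) lies 19 mm behind it; x points along the fingers, y is the direction in which the jaws open and shut, and the axes are right-handed (so a half turn about x gives the same grasp; the last joint's range is limited). The gripper opens to 87 mm and grips with 3 to 60 N. Pads are 19 mm wide; open, the fingers measure 117 mm over their backs; the gripper's body (75 mm by 190 mm) begins 51 mm behind the grasp point.
Start: joints at [-1.429, 0.527, 1.433, -0, 1.181, -0.178], TCP at [0.197, -0.593, 0.223] pointing down, gripper open.
Joint ranges: [-3.08, 3.08], [-0.75, 2.2], [0.22, 2.44], [-1.43, 4.57], [0, 2.65], [-2.85, 2.85]. Speed limits (rad/s): [2.79, 2.79, 3.14, 3.14, 3.14, 3.14].

## Interface

Orientations are given as a unit quaternion [x, y, z, w].
In Python, from rig import get_obs, imaging, robot gives the robot as it stands.
- The arm moves only by the shell command python3 -m inch 'ROWS' [FORCE]. ROWS is JSON, a list of rows, each a list of 3 entries, a list of its own where there are three numbers: the finger opening in mm, from 0 to 87, then the shift along the tool's x, y, z in mm, then the turn, a rotation vector about the tool's x, y, z in degrees. In form: [[grip, [dx, dy, dz], [wx, wy, wz]], ...]. A call has 1 to 12 rows; each row shifts and turns the pose as measured when the row begins, along the tool's axes as they then stand; what a row does not reach is not made up. A row lasts 1/8 s, in which the tool goes at most 62.5 mm and 10.7 degrees, less where a joint would pass 70% of its speed; a pose out of reach is approached as far as the arm can. A call with a gripper value outside its range is refused whole. The fingers move at their own pace and stop on an object; FORCE is the grip in N (left out, the last holds). Time passes only in rows, so rows that do not move let the fingers close. It gives the time, the measured TCP pose, the force and the opening at its end, in the units of the state.
- get_obs(): the state, without advancing time (a new reading comes with each control period).
- imaging.camera(name): name is "side" or "top"; returns the picture (384x512x3 uint8, red, green, blue); there is no depth.
- imaging.camera_params(name): a dict with "camera_matrix" (3x3 intrinsics, pixels), "xyz" and "rotation" of the camera in the world. Camera axes: x right, y down, z forward; pixel columns grow to the right and rows downward; lengths in m; the calibration is good to about 2 mm. A picture is of the moment at which its call begins. camera_params takes no time and is no camera call.
- robot.hand_in(): hands the job in, once; it reports no verdict.
Trained networks look in the newest picture that a camera, given by its name, has taken for a name from the list of things; names that differ only in an ending like _2 or _b are one class to them, and where a whole thing is asked for, a point or a joint stands for the part that bears it (a point fixed in the world has none). Each returns a list of dicts, best first, with "confidence" (0 to 1); they miss things now and then, are a little off and sometimes report something else, mostly with a low value. They report only what shows in the picture. A call takes as long as a camera call.
- imaging.cut_out(camera, target): "pixels" (384x512 bool, what is visible of it) and "box" ([centre column, centre row, width, height] in pixels, round what is visible of it).
- imaging.tip_of(camera, target): "pixel" ([column, row] in pixels: a listed point, or the origin of a listed thing).
The state is a dict: "time": time; "q": joint angles; "joint_velocities": joint speeds; "joint_torque": joint torques, N m; "position": TCP position; "tool_rot": TCP orientation; "ft_force": force on the tool from outside, world axes, zero at the start; "moment": the same for the moment, N m; "grip_width": finger opening in m.
Only numpy, scipy, OpenCV 4.12 (cv2) and the standard library are available. Lean on these libraries where they do the work, as an engineer would, in place of code of your own. Each camera call takes 0.05 s, during which the arm holds its last target. There are 200 camera calls.

## Task

Set up the stock rest: push the folded yellow stand over by its black roller head until its spring snaps it past centre onto its other stop, and ease off as soon as it goes, because the rest must never be pushed with more than 14 N. Then lay the dark wooden batten gently, flat and lengthwise, in the red cradle and across the roller head, centred between the two, and let go. Leave everything else on the bench where it is.

Things in the scene. Friction and masses are not known exactly. Their poses are not given: they have to be found in the camera images.
- rest: The stock rest, bolted to the bench: dark steel rail 300 x 70 x 10 mm with a folding yellow stand at one end (pivot at x = -90 mm) and a red post with a cradle at the other (x = +90 mm). Origin: centre of the rail's underside, on the bench. x runs along the rail from stand to cradle, y across, z up.
- pivot (a point): Centre of the stand's level hinge axle (along the rest's y), 48 mm above the bench, between two red cheeks (60 mm tall, 60 mm apart outside). A tension spring holds the stand folded. Pushing its head level takes about 3 to 11 N at first, falling to nothing at the over-centre point; lower down it takes more. Hard on a stop it does not give.
- stand (a joint): Stand angle, rad: 0 folded, leaning 0.698 from upright away from the cradle; grows as it swings up and over towards the cradle (0.698 = upright). Over centre, somewhere in 0.4 to 1.1, it springs on by itself to a stop 0.12 to 0.2 farther, and stays. A hidden adjuster sets both and differs each time: the snap must be felt or seen.
- head (a point): Centre of the stand's black roller head: fixed cylinder 20 mm thick, 60 mm long across the rail, atop the yellow blade (24 mm wide, 8 mm thick), axis 85 mm from the pivot. Folded, it is 113 mm above the bench. On its working stop it leans from 10 degrees short of upright to 34 past it, towards the cradle, its top 128 to 143 mm above the bench.
- cradle (a point): Middle of the cradle's flat floor, 137 mm above the bench. The floor is 46 mm long along the rail, between two lips 14 mm high and 50 mm apart.
- batten_mid (a point): Centre of the loose dark wooden batten, 300 x 32 x 20 mm (x, y, z), about 0.13 kg, lying flat on the bench. Its x runs along its length. Laid well, its centre is over the middle of the rest, give or take 25 mm lengthwise, and 142 to 151 mm above the bench.
- jar: Bystander: jar of screws, 48 mm diameter, 55 mm tall, stands close beside the rest; leave alone.
- glue: Bystander: glue bottle, 52 mm diameter, 120 mm tall; leave alone.
- screwdriver: Bystander: screwdriver lying on the bench; leave alone.
- hammer: Bystander: hammer lying on the bench; leave alone.
- offcut: Bystander: wood offcut 90 x 50 x 20 mm; leave alone.
- mug: Bystander: blue mug, 80 mm diameter, 90 mm tall; leave alone.
- tape: Bystander: yellow tape measure 65 x 35 x 60 mm; leave alone.

How it is judged:
On the way, in this order (a step that is already met when the one before it is completed fails the run):
1. the stand has snapped past centre onto its working stop and stays there with the fingers off it (value of joint stand above 0.48 rad and velocity of joint stand between -0.1 and 0.1 rad/s and contact force between the fingers and rest below 0.3 N), for 0.2 s.
2. the batten lies in the cradle and across the roller head (value of joint stand above 0.48 rad and velocity of joint stand between -0.1 and 0.1 rad/s and x of batten_mid in the frame of rest between -0.025 and 0.045 m and y of batten_mid in the frame of rest between -0.012 and 0.012 m and z of batten_mid in the frame of rest between 0.137 and 0.156 m and angle between batten_mid's own z axis and vertical below 0.12 rad and angle between the x axis of batten_mid and the x axis of rest, either way round below 0.15 rad), for 0.2 s.
At the end, for the whole second after the job is handed in: The stand rests past centre on its working stop (joint above 0.48 rad) and the batten lies still in the cradle and on the roller: flat within 0.12 rad, along the rail within 0.15 rad, centre -25 to +45 mm from the rest's middle along x, within 12 mm in y, 137 to 156 mm up (all of step 2 and linear speed of batten below 0.02 m/s and angular speed of batten below 0.1 rad/s); the robot touches nothing.
It fails at once if the robot pushes the rest or its stand with more than 14 N (contact force between any of the fingers, the arm and rest above 14 N).
It fails at once if the batten is pressed or dropped on the rest with more than 25 N (contact force between batten and rest above 25 N).
It fails at once if a bystander is moved more than 20 mm (distance of any of jar, glue, screwdriver, hammer, offcut, mug, tape from where it was at the start of the episode above 0.02 m).
It also fails if it takes over 72 s, if anything falls off the work surface, if the arm or the gripper's body presses on something with over 40 N, if the wrist force passes 120 N, or if a joint passes its speed limit or range.

## Working session

There is one attempt and no reset: what is moved stays moved. The work goes in short steps, Python scripts to look and compute and a shell command to move; the robot and the scene stay as the last step left them, time stands still between calls to the robot, and variables do not carry over. Pictures are saved under pics/ and viewed, about 8 in all and at most 12, crops included, and the job is handed in when it is done.

```bash
ls; mkdir -p pics
python3 - <<'E'
from rig import get_obs, imaging, robot
import cv2,json
o=get_obs();print({k:o[k] for k in('time','position','tool_rot','grip_width','ft_force')})
for c in('side','top'):
    im=imaging.camera(c);cv2.imwrite(f'pics/{c}0.png',im[:,:,::-1])
    p=imaging.camera_params(c);print(c,p)
    for t in('rest','pivot','head','cradle','batten_mid','jar'):
        r=imaging.tip_of(c,t);print(t,[(x['pixel'],round(x['confidence'],2)) for x in r[:2]])
E
```

```text
pics
{'time': 0.0, 'position': array([ 0.19697668, -0.59236294,  0.22156333]), 'tool_rot': array([ 0.69803007,  0.11372017, -0.69802497,  0.11217344]), 'grip_width': 0.08721596981443457, 'ft_force': array([ 0.07669408, -0.15168148,  0.62576345])}
side {'camera_matrix': array([[432.28742018,   0.        , 264.34682265],
       [  0.        , 432.28742018, 192.22421756],
       [  0.        ,   0.        ,   1.        ]]), 'xyz': array([ 0.50560005, -1.04515801,  0.97759542]), 'rotation': array([ 0.90409956, -0.0282347 ,  0.00839207, -0.42630547])}
rest [([267.7, 249.2], 0.78)]
pivot [([267.1, 261.6], 0.63), ([240.5, 134.1], 0.52)]
head [([267.1, 261.8], 0.7)]
cradle [([268.7, 195.0], 0.95)]
batten_mid [([234.4, 168.6], 0.68)]
jar [([296.8, 247.9], 0.81)]
top {'camera_matrix': array([[493.74391288,   0.        , 254.49823647],
       [  0.        , 493.74391288, 199.06624954],
       [  0.        ,   0.        ,   1.        ]]), 'xyz': array([0.32670746, 0.02583602, 1.84431446]), 'rotation': array([-0.70479737,  0.70527903, -0.05621773,  0.05178542])}
rest [([297.5, 213.0], 0.84)]
pivot [([319.6, 212.7], 0.7), ([244.2, 162.5], 0.39)]
head [([117.7, 228.5], 0.67), ([338.6, 209.0], 0.62)]
cradle [([271.1, 209.0], 0.97)]
batten_mid [([182.3, 238.7], 0.94), ([337.3, 175.6], 0.48)]
jar [([294.1, 185.9], 0.53), ([341.3, 209.6], 0.3)]
```

```bash
python3 -c "
import cv2,numpy as np
a=cv2.imread('pics/side0.png');b=cv2.imread('pics/top0.png')
cv2.imwrite('pics/both0.png',cv2.resize(np.vstack([a,b]),None,fx=.78,fy=.78))"
```

```text
(no output)
```

View pics/both0.png

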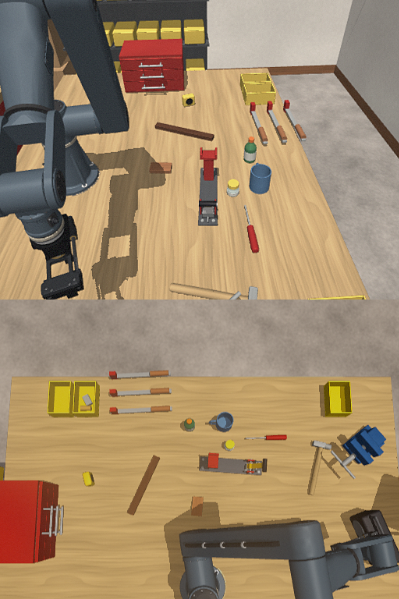

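The stacked view (scale 0.78) shows the side camera above and the top camera below. In the top image the rest is near (297,213), with the cradle at (271,209) and the stand on the right. The batten is at (182,239), clear of everything. The jar sits close beside the rest, on the far side (+x).

```bash
cat > h.py <<'E'
from rig import get_obs, imaging, robot
import numpy as np, cv2
from scipy.spatial.transform import Rotation as R
def ray(c,px):
    p=imaging.camera_params(c);d=R.from_quat(p['rotation']).apply(np.linalg.solve(p['camera_matrix'],[px[0],px[1],1.]));return p['xyz'],d
def onz(c,px,z):
    o,d=ray(c,px);return (o+d*(z-o[2])/d[2])
def proj(c,P):
    p=imaging.camera_params(c);q=R.from_quat(p['rotation']).inv().apply(np.atleast_2d(P)-p['xyz'])@p['camera_matrix'].T;return q[:,:2]/q[:,2:]
E
cat > m.py <<'E'
from h import *
T={'rest':0,'pivot':.048,'head':.113,'cradle':.137,'batten_mid':.01,'jar':.0,'glue':0,'mug':0,'offcut':0,'tape':0}
for c in('side','top'):
    im=imaging.camera(c)
    for t,z in T.items():
        print(c,t,[(np.round(onz(c,x['pixel'],z),3)[:2],round(x['confidence'],2)) for x in imaging.tip_of(c,t)[:2]])
    for t,z in(('batten_mid',.02),('rest',.01)):
        r=imaging.cut_out(c,t)
        if r:
            k=cv2.minAreaRect(np.argwhere(r[0]['pixels'])[:,::-1].astype(np.float32));b=cv2.boxPoints(k)
            print(c,t,r[0]['confidence'],[np.round(onz(c,q,z)[:2],3).tolist() for q in b])
E
python3 m.py
python3 - <<'E'
import cv2,numpy as np
a=cv2.imread('pics/side0.png')[150:310,180:360];b=cv2.imread('pics/top0.png')[150:260,230:370]
a=cv2.resize(a,None,fx=3,fy=3);b=cv2.resize(b,(540,424));
cv2.imwrite('pics/c0.png',cv2.resize(np.vstack([a,b]),None,fx=.65,fy=.65,interpolation=cv2.INTER_AREA))
E
```

```text
side rest [(array([ 0.562, -0.145]), 0.74), (array([ 0.556, -0.178]), 0.74)]
side pivot [(array([ 0.551, -0.219]), 0.88)]
side head [(array([ 0.553, -0.294]), 0.57)]
side cradle [(array([ 0.564, -0.048]), 0.86)]
side batten_mid [(array([0.466, 0.275]), 0.66)]
side jar [(array([ 0.646, -0.134]), 0.7)]
side glue [(array([0.739, 0.06 ]), 0.74)]
side mug [(array([ 0.765, -0.11 ]), 0.8), (array([ 0.554, -0.149]), 0.48)]
side offcut [(array([0.356, 0.002]), 0.76), (array([ 0.681, -0.306]), 0.2)]
side tape [(array([0.484, 0.549]), 0.7)]
side batten_mid 0.81 [[0.324, 0.291], [0.328, 0.354], [0.61, 0.229], [0.598, 0.172]]
side rest 0.67 [[0.681, -0.211], [0.712, -0.205], [0.711, -0.411], [0.683, -0.416]]
top rest [(array([ 0.552, -0.146]), 0.95)]
top pivot [(array([ 0.564, -0.228]), 0.78)]
top head [(array([ 0.55 , -0.289]), 0.54), (array([ 0.539, -0.134]), 0.44)]
top cradle [(array([ 0.559, -0.05 ]), 0.61)]
top batten_mid [(array([0.464, 0.29 ]), 0.96)]
top jar [(array([ 0.661, -0.137]), 0.47)]
top glue [(array([0.734, 0.054]), 0.47)]
top mug [(array([ 0.77 , -0.112]), 0.82)]
top offcut [(array([ 0.368, -0.   ]), 0.57), (array([ 0.762, -0.113]), 0.31)]
top tape [(array([0.499, 0.529]), 0.69)]
top batten_mid 0.84 [[0.332, 0.352], [0.608, 0.232], [0.593, 0.197], [0.317, 0.318]]
top rest 0.73 [[0.532, 0.014], [0.628, 0.004], [0.595, -0.317], [0.499, -0.305]]
```

View pics/c0.png

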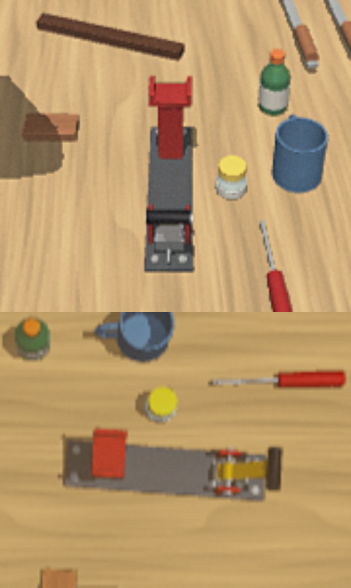

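```bash
cat > fit.py <<'E'
from h import *
from scipy.optimize import least_squares
L={'rest':[0,0,0],'pivot':[-.09,0,.048],'head':[-.1446,0,.113],'cradle':[.09,0,.137]}
O=[]
for c in('side','top'):
    for i in range(3):
        imaging.camera(c)
        for t in L:
            for x in imaging.tip_of(c,t)[:1]: O.append((c,L[t],x['pixel']))
def W(s,P): return np.c_[R.from_euler('z',s[2]).apply(np.atleast_2d(P))+[s[0],s[1],0]]
f=lambda s:np.concatenate([(proj(c,W(s,P))[0]-p) for c,P,p in O])
s=least_squares(f,[.556,-.146,1.53],loss='soft_l1',f_scale=1.5).x
print('rest',s)
np.save('rest.npy',s)
out=[]
for c,(x0,y0,w,hh) in(('side',(225,175,100,130)),('top',(245,170,110,80))):
    im=imaging.camera(c)[:,:,::-1];k=5 if c=='side' else 5
    im=cv2.resize(im[y0:y0+hh,x0:x0+w],None,fx=k,fy=k)
    def pl(P,col):
        q=((proj(c,W(s,P))-[x0,y0]+.5)*k).astype(int);cv2.polylines(im,[q.reshape(-1,1,2)],True,col,1)
    pl([[-.15,-.035,.01],[.15,-.035,.01],[.15,.035,.01],[-.15,.035,.01]],(255,255,0))
    pl([[.067,-.025,.151],[.113,-.025,.151],[.113,.025,.151],[.067,.025,.151]],(0,255,0))
    pl([[-.1546,-.03,.113],[-.1346,-.03,.113],[-.1346,.03,.113],[-.1546,.03,.113]],(255,0,255))
    out.append(im)
H=max(i.shape[0] for i in out)
im=np.hstack([cv2.copyMakeBorder(i,0,H-i.shape[0],0,0,0) for i in out])
cv2.imwrite('pics/fit.png',cv2.resize(im,None,fx=.75,fy=.75,interpolation=cv2.INTER_AREA))
o=get_obs();M=R.from_quat(o['tool_rot']).as_matrix();print(o['time'],o['position'],'\n',M.round(3))
E
python3 fit.py
```

```text
rest [ 0.55812293 -0.14115773  1.51990916]
3.6 [ 0.19710878 -0.59311011  0.22255297] 
 [[ 0.     0.315 -0.949]
 [-0.    -0.949 -0.315]
 [-1.     0.     0.   ]]
```

View pics/fit.png

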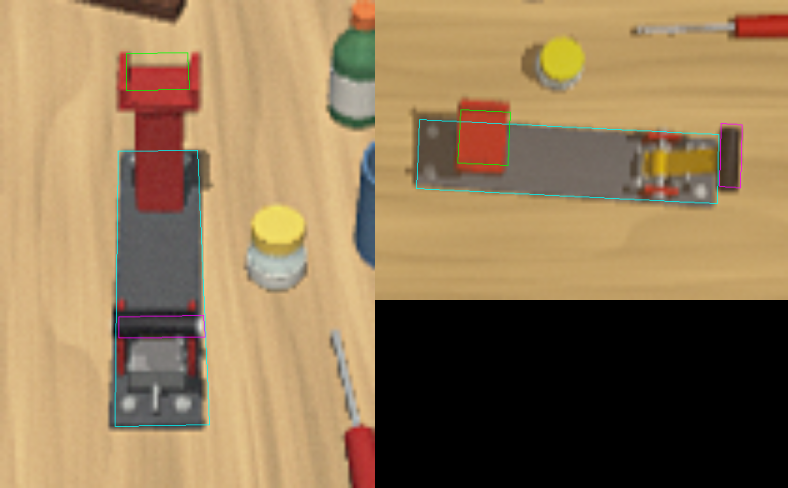

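The fit overlays the rail, cradle and head to within about 1 px, so the rest is at (0.558, -0.141) with yaw 1.52. Next I'll close the fingers and turn so the jaws lie across the rail.

```bash
cat > go.py <<'E'
# usage: go.py rx ry z [yawdeg]  -> shift needed in tool axes (mm) for goal in rest frame (or 'w' world)
from h import *; import sys
s=np.load('rest.npy');a=sys.argv[1:];o=get_obs();M=R.from_quat(o['tool_rot']).as_matrix();r=R.from_euler('z',s[2])
loc=r.inv().apply(o['position']-[s[0],s[1],0])
print('t',o['time'],'rest-frame TCP',loc.round(4),'toolyaw',np.degrees(np.arctan2(M[1,1],M[0,1])).round(1),'F(rest)',r.inv().apply(o['ft_force']).round(2),'w',round(o['grip_width'],4))
if a:
    fr=a[0]=='w';g=np.array([float(x) for x in a[-3:]]);
    if not fr:g=r.apply(g)+[s[0],s[1],0]
    print('shift mm',(1000*M.T@(g-o['position'])).round(1), 'dyaw rest', )
E
python3 -m inch '[[0,[0,0,0],[-9.8,0,0]],[0,[0,0,0],[-9.8,0,0]],[0,[0,0,0],[-9.8,0,0]],[0,[0,0,0],[-9.8,0,0]],[0,[0,0,0],[-9.8,0,0]],[0,[0,0,0],[-9.8,0,0]],[0,[0,0,0],[-9.8,0,0]]]' 20; python3 go.py -- -.195 0 .16
```

```text
time: 4.47
position: [0.1971, -0.593, 0.2226]
tool_rot: [0.503, 0.497, -0.503, 0.497]
ft_force: [0.9, 0.2, -0.0]
grip_width: 0.0249
t 4.475 rest-frame TCP [-0.4697  0.3375  0.2226] toolyaw -0.8 F(rest) [ 0.28 -0.93 -0.03] w 0.0249
shift mm [  62.6  347.7 -261.7] dyaw rest
```

```bash
python3 -m inch '[[0,[0,43,-33],[0,0,0]],[0,[0,43,-33],[0,0,0]],[0,[0,43,-33],[0,0,0]],[0,[0,43,-33],[0,0,0]],[0,[0,43,-33],[0,0,0]],[0,[0,43,-33],[0,0,0]],[0,[0,43,-33],[0,0,0]],[0,[0,43,-33],[0,0,0]],[0,[0,0,0],[2.1,0,0]]]' 20; python3 go.py -- -.195 0 .106
python3 - <<'E'
from h import *
c='side'
im=imaging.camera(c)[:,:,::-1];cv2.imwrite('pics/p1.png',cv2.resize(im[120:330,160:370],None,fx=2.5,fy=2.5))
E
```

```text
time: 5.6
position: [0.5559, -0.3291, 0.2227]
tool_rot: [-0.513, -0.484, 0.514, -0.489]
ft_force: [-0.6, 0.1, -0.4]
grip_width: 0.0005
t 5.6 rest-frame TCP [-0.1878 -0.0073  0.2227] toolyaw -3.1 F(rest) [ 0.09  0.64 -0.36] w 0.0005
shift mm [116.7  -7.7   6.6] dyaw rest
```

View pics/p1.png

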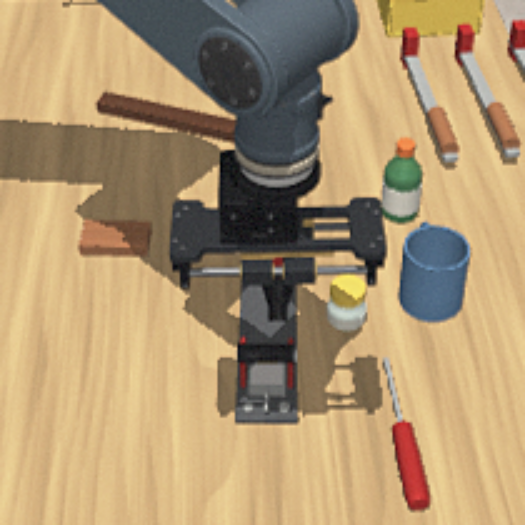

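The closed fingers are above and just outside the stand (about (278,310) in the crop). The jaws lie across the rail, and the jar and mug are clear. I'll descend outside the head.

```bash
python3 -m inch '[[0,[0,-7,12],[0,0,0]],[0,[30,0,0],[0,0,0]],[0,[30,0,0],[0,0,0]],[0,[30,0,0],[0,0,0]],[0,[24,0,0],[0,0,0]],[0,[0,0,0],[0,0,0]]]' 20; python3 go.py -- -.175 0 .106; python3 -m inch '[[0,[0,0,-6],[0,0,0]],[0,[0,0,-6],[0,0,0]],[0,[0,0,-4],[0,0,0]],[0,[0,0,-3],[0,0,0]]]';python3 go.py -- -.1641 0 .106
```

```text
time: 6.4
position: [0.5419, -0.3521, 0.1072]
tool_rot: [-0.514, -0.481, 0.517, -0.488]
ft_force: [-0.7, 0.2, -0.5]
grip_width: 0.0003
t 6.4 rest-frame TCP [-0.2115  0.0055  0.1072] toolyaw -3.5 F(rest) [ 0.18  0.71 -0.46] w 0.0003
shift mm [  0.9   5.1 -36.6] dyaw rest
time: 6.9
position: [0.5438, -0.3349, 0.111]
tool_rot: [-0.514, -0.478, 0.517, -0.49]
ft_force: [0.3, -0.0, 0.5]
grip_width: 0.0004
t 6.9 rest-frame TCP [-0.1942  0.0044  0.111 ] toolyaw -3.6 F(rest) [-0.02 -0.33  0.5 ] w 0.0004
shift mm [  4.6   4.  -30.3] dyaw rest
```

```bash
python3 -m inch '[[0,[2,1,-6],[0,0,0]],[0,[2,1,-6],[0,0,0]],[0,[2,1,-6],[0,0,0]],[0,[1,0,-3],[0,0,0]],[0,[0,0,0],[0,0,0]]]';python3 go.py -- -.1641 0 .108; python3 -m inch '[[0,[1,0,-3],[0,0,0]],[0,[0,0,-3],[0,0,0]]]';python3 go.py -- -.1641 0 .108
```

```text
time: 7.52
position: [0.549, -0.3118, 0.1035]
tool_rot: [-0.514, -0.478, 0.517, -0.49]
ft_force: [0.4, -0.3, 0.2]
grip_width: 0.0002
t 7.525 rest-frame TCP [-0.1708  0.0005  0.1035] toolyaw -3.5 F(rest) [-0.3  -0.41  0.19] w 0.0002
shift mm [-4.6  0.5 -6.7] dyaw rest
time: 7.78
position: [0.5494, -0.306, 0.1023]
tool_rot: [-0.514, -0.478, 0.517, -0.49]
ft_force: [0.6, 0.3, 0.4]
grip_width: 0.0006
t 7.775 rest-frame TCP [-0.1651  0.0003  0.1023] toolyaw -3.6 F(rest) [ 0.31 -0.55  0.42] w 0.0006
shift mm [-5.7  0.4 -0.9] dyaw rest
```

```bash
python3 -m inch '[[0,[-5,0,-1],[0,0,0]],[0,[0,0,-3],[0,0,0]]]';python3 go.py;  python3 -m inch '[[0,[-2,0,-3],[0,0,0]],[0,[0,0,0],[0,0,0]]]';python3 go.py
```

```text
time: 8.02
position: [0.55, -0.3032, 0.108]
tool_rot: [-0.513, -0.477, 0.517, -0.491]
ft_force: [-1.5, -5.9, 0.6]
grip_width: 0.0005
t 8.025 rest-frame TCP [-1.622e-01 -1.000e-04  1.080e-01] toolyaw -3.5 F(rest) [-6.02  1.24  0.56] w 0.0005
time: 8.28
position: [0.55, -0.3015, 0.1103]
tool_rot: [-0.513, -0.476, 0.518, -0.492]
ft_force: [-0.7, -2.3, -2.6]
grip_width: 0.0004
t 8.275 rest-frame TCP [-1.605e-01 -1.000e-04  1.103e-01] toolyaw -3.5 F(rest) [-2.28  0.61 -2.63] w 0.0004
```

```bash
python3 -m inch '[[0,[-2,0,-3],[0,0,0]],[0,[-2,0,-3],[0,0,0]]]';python3 go.py;  python3 -m inch '[[0,[-2,0,-3],[0,0,0]],[0,[-1,0,-3],[0,0,0]]]';python3 go.py
```

```text
time: 8.52
position: [0.5505, -0.2966, 0.1145]
tool_rot: [-0.512, -0.476, 0.518, -0.493]
ft_force: [-1.1, -4.4, 0.3]
grip_width: 0.0005
t 8.525 rest-frame TCP [-0.1556 -0.0003  0.1145] toolyaw -3.5 F(rest) [-4.48  0.88  0.34] w 0.0005
time: 8.78
position: [0.551, -0.2912, 0.1184]
tool_rot: [-0.512, -0.475, 0.518, -0.494]
ft_force: [-3.3, -6.1, 3.2]
grip_width: 0.0004
t 8.775 rest-frame TCP [-0.1502 -0.0005  0.1184] toolyaw -3.5 F(rest) [-6.26  2.96  3.16] w 0.0004
```

```bash
python3 -m inch '[[0,[-1.5,0,-3],[0,0,0]],[0,[-1.5,0,-3],[0,0,0]]]';python3 go.py;  python3 -m inch '[[0,[-1,0,-3],[0,0,0]],[0,[-1,0,-3],[0,0,0]]]';python3 go.py;  python3 -m inch '[[0,[-1,0,-3],[0,0,0]]]';python3 go.py
```

```text
time: 9.02
position: [0.5514, -0.2852, 0.1224]
tool_rot: [-0.512, -0.475, 0.518, -0.494]
ft_force: [-1.4, -3.4, 2.5]
grip_width: 0.0005
t 9.025 rest-frame TCP [-0.1442 -0.0006  0.1224] toolyaw -3.5 F(rest) [-3.42  1.19  2.49] w 0.0005
time: 9.28
position: [0.5521, -0.2792, 0.1254]
tool_rot: [-0.511, -0.474, 0.518, -0.495]
ft_force: [-1.4, -4.3, 2.5]
grip_width: 0.0005
t 9.275 rest-frame TCP [-0.1382 -0.001   0.1254] toolyaw -3.5 F(rest) [-4.35  1.19  2.48] w 0.0005
time: 9.4
position: [0.5526, -0.2758, 0.1266]
tool_rot: [-0.512, -0.474, 0.518, -0.495]
ft_force: [-1.2, -3.6, 2.8]
grip_width: 0.0002
t 9.4 rest-frame TCP [-0.1347 -0.0013  0.1266] toolyaw -3.5 F(rest) [-3.69  0.99  2.82] w 0.0002
```

```bash
for i in 1; do :; done; python3 -m inch '[[0,[-0.5,0,-3],[0,0,0]]]';python3 go.py;  python3 -m inch '[[0,[-0.5,0,-3],[0,0,0]]]';python3 go.py
```

```text
time: 9.52
position: [0.5531, -0.2721, 0.1271]
tool_rot: [-0.512, -0.474, 0.518, -0.495]
ft_force: [-0.2, -2.6, 2.6]
grip_width: 0.0008
t 9.525 rest-frame TCP [-0.131  -0.0016  0.1271] toolyaw -3.5 F(rest) [-2.6   0.05  2.62] w 0.0008
time: 9.65
position: [0.5534, -0.2681, 0.1274]
tool_rot: [-0.512, -0.474, 0.518, -0.494]
ft_force: [0.7, -1.7, 2.5]
grip_width: 0.0004
t 9.65 rest-frame TCP [-0.1271 -0.0017  0.1274] toolyaw -3.5 F(rest) [-1.67 -0.79  2.47] w 0.0004
```

```bash
python3 -m inch '[[0,[-0.5,0,-3],[0,0,0]]]';python3 go.py;  python3 -m inch '[[0,[0,0,-3],[0,0,0]]]';python3 go.py
```

```text
time: 9.78
position: [0.5534, -0.2641, 0.1274]
tool_rot: [-0.513, -0.475, 0.517, -0.494]
ft_force: [-0.2, -1.4, 0.5]
grip_width: 0.0001
t 9.775 rest-frame TCP [-0.123  -0.0016  0.1274] toolyaw -3.5 F(rest) [-1.42  0.17  0.51] w 0.0001
time: 9.9
position: [0.5534, -0.26, 0.1269]
tool_rot: [-0.513, -0.475, 0.517, -0.493]
ft_force: [0.7, 0.0, 0.6]
grip_width: 0.0003
t 9.9 rest-frame TCP [-0.119  -0.0013  0.1269] toolyaw -3.5 F(rest) [ 0.06 -0.65  0.58] w 0.0003
```

```bash
python3 -m inch '[[0,[0,0,0],[0,0,0]]]' >/dev/null; python3 go.py
python3 - <<'E'
from h import *
o=[]
for c,(x,y,w,h) in(('side',(215,170,110,130)),('top',(250,170,110,90))):
    im=imaging.camera(c)[:,:,::-1]; print(c,[(x['pixel'],x['confidence']) for x in imaging.tip_of(c,'head')[:2]])
    o.append(cv2.resize(im[y:y+h,x:x+w],(390,int(390*h/w))))
H=max(i.shape[0] for i in o)
cv2.imwrite('pics/s1.png',np.hstack([cv2.copyMakeBorder(i,0,H-i.shape[0],0,0,0) for i in o]))
E
```

```text
t 10.025 rest-frame TCP [-0.1179 -0.0009  0.1264] toolyaw -3.5 F(rest) [-0.27 -0.72 -0.83] w 0.0003
side [([266.6, 244.1], 0.66)]
top []
```

View pics/s1.png

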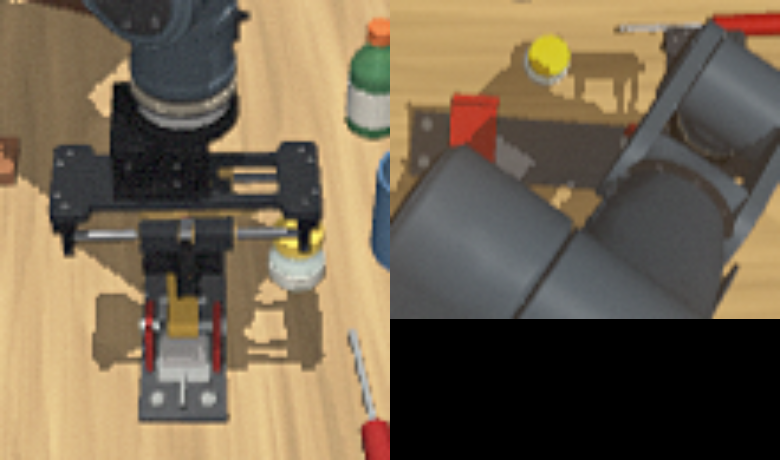

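The blade now stands up in the side view, at about (183,310) in the crop, but the gripper hides the head. I'll back off and check with the network.

```bash
python3 -m inch '[[0,[0,0,6],[0,0,0]],[0,[0,0,20],[0,0,0]],[0,[0,0,30],[0,0,0]],[0,[-40,0,30],[0,0,0]],[0,[-50,0,40],[0,0,0]],[0,[-20,0,60],[0,0,0]],[0,[0,0,0],[0,0,0]]]' ; python3 go.py
cat > st.py <<'E'
from h import *
from scipy.optimize import minimize_scalar
s=np.load('rest.npy')
def hd(th): 
    a=th-.698;return R.from_euler('z',s[2]).apply([-.09+.085*np.sin(a),0,.048+.085*np.cos(a)])+[s[0],s[1],0]
for c in('side','top'):
    im=imaging.camera(c)
    for x in imaging.tip_of(c,'head')[:2]:
        m=minimize_scalar(lambda t:np.linalg.norm(proj(c,hd(t))[0]-x['pixel']),bounds=(-.2,1.6),method='bounded');print(c,x,'theta',round(m.x,3),'res',round(m.fun,2))
    if c=='side': cv2.imwrite('pics/s2.png',cv2.resize(im[170:300,215:325,::-1],None,fx=4,fy=4))
E
python3 st.py
```

```text
time: 11.1
position: [0.5379, -0.4549, 0.2426]
tool_rot: [-0.513, -0.474, 0.519, -0.493]
ft_force: [-0.9, 0.4, -0.8]
grip_width: 0.0003
t 11.1 rest-frame TCP [-0.3143  0.0043  0.2426] toolyaw -3.7 F(rest) [ 0.39  0.89 -0.77] w 0.0003
top {'pixel': [342.6, 212.2], 'confidence': 0.48} theta -0.2 res 0.78
```

View pics/s2.png

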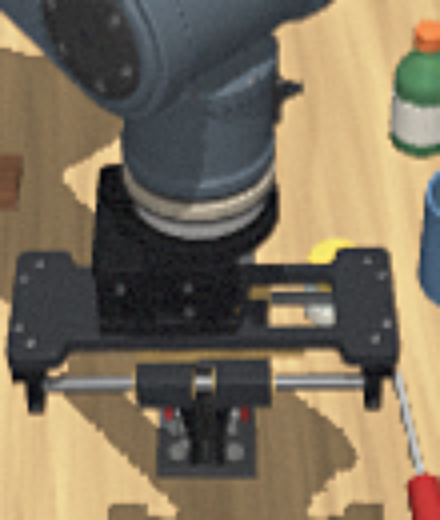

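The gripper blocks the line of sight, so I'll step it aside and look again.

```bash
python3 -m inch '[[0,[0,-50,0],[0,0,0]],[0,[0,-50,0],[0,0,0]],[0,[0,-50,0],[0,0,0]],[0,[0,-40,0],[0,0,0]],[0,[0,0,0],[0,0,0]]]' ; sed -i 's/s2/s3/' st.py;python3 st.py
```

```text
time: 11.92
position: [0.3441, -0.4255, 0.2322]
tool_rot: [-0.511, -0.487, 0.513, -0.489]
ft_force: [0.1, -0.6, 0.6]
grip_width: 0.0004
side {'pixel': [267.8, 257.1], 'confidence': 0.48} theta 0.139 res 0.25
top {'pixel': [339.4, 210.9], 'confidence': 0.61} theta 0.001 res 0.07
```

View pics/s3.png

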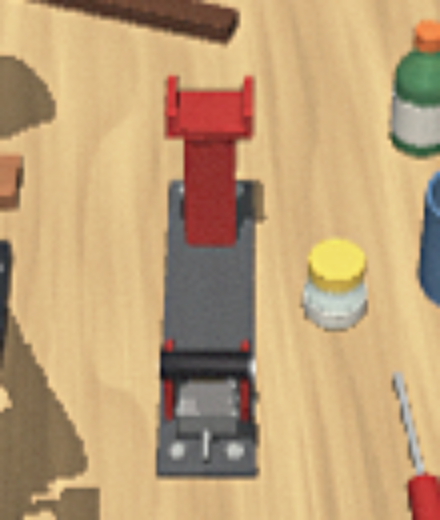

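The stand folded back (head at (210,362) in the crop), so it had only come near centre without snapping. I'll repeat the push and carry it farther.

```bash
python3 -m inch '[[0,[0,50,0],[0,0,0]],[0,[0,50,0],[0,0,0]],[0,[0,50,0],[0,0,0]],[0,[0,42,0],[0,0,0]],[0,[40,0,0],[0,0,0]],[0,[40,0,0],[0,0,0]],[0,[40,0,0],[0,0,0]],[0,[0,0,0],[0,0,0]]]' ; python3 go.py -- -.172 0 .108
```

```text
time: 13.12
position: [0.56, -0.4335, 0.1079]
tool_rot: [-0.506, -0.487, 0.508, -0.498]
ft_force: [0.0, 0.3, -0.5]
grip_width: 0.0003
t 13.125 rest-frame TCP [-0.2919 -0.0167  0.1079] toolyaw -1.7 F(rest) [ 0.3  -0.   -0.51] w 0.0003
shift mm [  -1.7  -14.2 -120.2] dyaw rest
```

```bash
python3 -m inch '[[0,[0,-3,-30],[1.2,0,0]],[0,[0,-3,-30],[0,0,0]],[0,[0,-3,-30],[0,0,0]],[0,[0,-2,-20],[0,0,0]],[0,[0,0,0],[0,0,0]]]' ; python3 go.py -- -.164 0 .108
```

```text
time: 13.75
position: [0.5619, -0.3232, 0.1137]
tool_rot: [-0.511, -0.477, 0.512, -0.499]
ft_force: [0.0, 0.1, 0.2]
grip_width: 0.0005
t 13.75 rest-frame TCP [-0.1816 -0.013   0.1137] toolyaw -2.7 F(rest) [ 0.1  -0.01  0.19] w 0.0005
shift mm [  5.  -13.1 -17.8] dyaw rest
```

```bash
python3 -m inch '[[0,[5,-12,-4],[0,0,0]],[0,[1,-2,-6],[0,0,0]],[0,[0,0,-5],[0,0,0]],[0,[-2,0,-3],[0,0,0]],[0,[-2,0,-3],[0,0,0]]]' ; python3 go.py -- -.164 0 .108
```

```text
time: 14.38
position: [0.5488, -0.3042, 0.1113]
tool_rot: [-0.512, -0.475, 0.513, -0.499]
ft_force: [0.7, 0.2, 0.3]
grip_width: 0.0004
t 14.375 rest-frame TCP [-0.1633  0.001   0.1113] toolyaw -2.9 F(rest) [ 0.22 -0.73  0.33] w 0.0004
shift mm [3.3 0.9 0.6] dyaw rest
```

Just at contact. I'll push along the arc as before.

```bash
python3 -m inch '[[0,[0,0,-3],[0,0,0]],[0,[-2,0,-3],[0,0,0]],[0,[-2,0,-3],[0,0,0]]]';python3 go.py;  python3 -m inch '[[0,[-2,0,-3],[0,0,0]],[0,[-2,0,-3],[0,0,0]],[0,[-1.5,0,-3],[0,0,0]]]';python3 go.py;python3 -m inch '[[0,[-1.5,0,-3],[0,0,0]],[0,[-1,0,-3],[0,0,0]]]';python3 go.py
```

```text
time: 14.75
position: [0.5494, -0.2988, 0.1158]
tool_rot: [-0.51, -0.473, 0.514, -0.502]
ft_force: [-1.3, -3.7, -1.6]
grip_width: 0.0006
t 14.75 rest-frame TCP [-0.1579  0.0007  0.1158] toolyaw -2.8 F(rest) [-3.73  1.08 -1.56] w 0.0006
time: 15.12
position: [0.5501, -0.2905, 0.1221]
tool_rot: [-0.509, -0.472, 0.515, -0.503]
ft_force: [-1.4, -3.9, 1.6]
grip_width: 0.0003
t 15.125 rest-frame TCP [-0.1495  0.0004  0.1221] toolyaw -2.8 F(rest) [-3.93  1.17  1.57] w 0.0003
time: 15.38
position: [0.5507, -0.2848, 0.1256]
tool_rot: [-0.509, -0.471, 0.515, -0.504]
ft_force: [-2.3, -5.3, 3.2]
grip_width: 0.0005
t 15.375 rest-frame TCP [-0.1438  0.0002  0.1256] toolyaw -2.8 F(rest) [-5.41  2.06  3.24] w 0.0005
```

```bash
python3 -m inch '[[0,[0,0,-3],[0,0,0]],[0,[0,0,-3],[0,0,0]],[0,[-0.5,0,-3],[0,0,0]]]';python3 go.py;  python3 -m inch '[[0,[-0.5,0,-3],[0,0,0]],[0,[0,0,-3],[0,0,0]]]';python3 go.py;python3 -m inch '[[0,[0,0,-3],[0,0,0]],[0,[0,0,-3],[0,0,0]]]';python3 go.py
```

```text
time: 15.75
position: [0.5519, -0.2774, 0.1288]
tool_rot: [-0.508, -0.47, 0.515, -0.506]
ft_force: [-1.9, -3.5, 4.4]
grip_width: 0.0002
t 15.75 rest-frame TCP [-0.1363 -0.0007  0.1288] toolyaw -2.7 F(rest) [-3.64  1.68  4.37] w 0.0002
time: 16.0
position: [0.5531, -0.2704, 0.1298]
tool_rot: [-0.509, -0.469, 0.514, -0.506]
ft_force: [0.3, -2.1, 2.0]
grip_width: 0.0002
t 16.0 rest-frame TCP [-0.1293 -0.0015  0.1298] toolyaw -2.7 F(rest) [-2.12 -0.41  2.03] w 0.0002
time: 16.25
position: [0.5532, -0.2622, 0.1286]
tool_rot: [-0.51, -0.47, 0.514, -0.505]
ft_force: [-0.5, -0.8, 0.7]
grip_width: 0.0003
t 16.25 rest-frame TCP [-0.1211 -0.0013  0.1286] toolyaw -2.7 F(rest) [-0.82  0.46  0.74] w 0.0003
```

```bash
python3 -m inch '[[0,[0,0,-3],[0,0,0]]]' >/dev/null;python3 go.py;  python3 -m inch '[[0,[0,0,-3],[0,0,0]]]'>/dev/null;python3 go.py;python3 -m inch '[[0,[0,0,0],[0,0,0]]]'>/dev/null;python3 go.py
```

```text
t 16.375 rest-frame TCP [-0.1169 -0.0008  0.1279] toolyaw -2.7 F(rest) [-0.31  0.04  0.61] w 0.0004
t 16.5 rest-frame TCP [-0.1128 -0.0003  0.1271] toolyaw -2.8 F(rest) [ 0.22 -0.1  -0.14] w 0.0005
t 16.625 rest-frame TCP [-0.1119  0.0002  0.1267] toolyaw -2.7 F(rest) [ 0.61 -0.79  0.39] w 0.0004
```

```bash
cat > bl.py <<'E'
from h import *;import sys
im=imaging.camera('side').astype(int)
y=(im[:,:,0]-im[:,:,2]>50)&(im[:,:,1]-im[:,:,2]>30)&(abs(im[:,:,0]-im[:,:,1])<70)
a=np.argwhere(y[225:275,250:285])+[225,250]
print(len(a),a.mean(0).round(2) if len(a) else '',a.min(0),a.max(0))
cv2.imwrite(f'pics/{sys.argv[1]}.png',cv2.resize(im[200:290,225:315,::-1].astype(np.uint8),None,fx=4,fy=4))
E
python3 bl.py b1; python3 -m inch '[[0,[0,0,6],[0,0,0]],[0,[0,0,2],[0,0,0]]]'>/dev/null;python3 go.py; python3 bl.py b2; python3 -c "
import cv2,numpy as np
cv2.imwrite('pics/b12.png',np.hstack([cv2.imread('pics/b1.png'),cv2.imread('pics/b2.png')]))"
```

```text
337 [252.64 267.34] [227 250] [274 284]
t 16.925 rest-frame TCP [-1.205e-01  1.000e-04  1.269e-01] toolyaw -2.7 F(rest) [ 0.53 -0.43 -0.28] w 0.0002
289 [253.32 267.52] [230 250] [274 284]
```

View pics/b12.png

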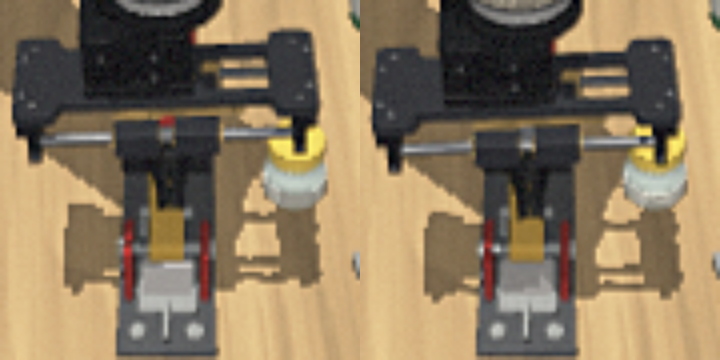

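The two crops show the blade (around (165,235) and (525,235)) essentially unmoved while the finger backed off 8 mm, so it has probably snapped. I'll withdraw and step aside to confirm.

```bash
python3 -m inch '[[0,[0,0,10],[0,0,0]],[0,[0,0,30],[0,0,0]],[0,[-20,0,40],[0,0,0]],[0,[-50,-20,30],[0,0,0]],[0,[-30,-60,0],[0,0,0]],[0,[0,-60,0],[0,0,0]],[0,[0,-60,0],[0,0,0]],[0,[0,0,0],[0,0,0]]]'; sed -i 's/s3/s4/' st.py; python3 st.py
```

```text
time: 17.98
position: [0.3426, -0.369, 0.2267]
tool_rot: [-0.509, -0.47, 0.515, -0.505]
ft_force: [0.9, 0.0, 0.6]
grip_width: 0.0001
side {'pixel': [266.7, 239.9], 'confidence': 0.59} theta 0.762 res 0.58
top {'pixel': [324.0, 208.1], 'confidence': 0.55} theta 0.734 res 1.32
```

View pics/s4.png

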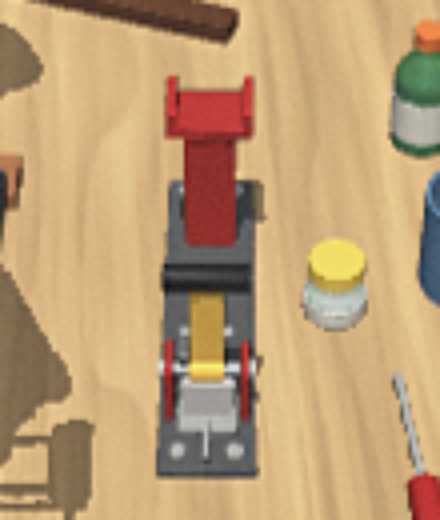

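It snapped: the head is now at (207,277) in the crop, the stand angle is about 0.75, and the fingers are off. Now the batten.

```bash
python3 go.py w .464 .28 .2; python3 -m inch '[[70,[0,10,-50],[0,0,0]],[70,[0,10,-55],[0,0,0]],[70,[0,10,-55],[0,0,0]],[70,[0,10,-55],[0,0,0]],[70,[0,10,-55],[0,0,0]],[70,[0,10,-55],[0,0,0]],[70,[0,10,-55],[0,0,0]],[70,[0,5,-55],[0,0,0]],[70,[0,5,-55],[0,0,0]],[70,[0,5,-55],[0,0,0]],[70,[0,0,-55],[0,0,0]]]'; python3 go.py w .464 .28 .12
python3 -m inch '[[70,[0,0,0],[-9.9,0,0]],[70,[0,0,0],[-9.9,0,0]],[70,[0,0,0],[-9.9,0,0]],[70,[0,0,0],[-9.9,0,0]],[70,[0,0,0],[-9.9,0,0]],[70,[0,0,0],[-9.9,0,0]],[70,[0,0,0],[-9.9,0,0]]]'; python3 go.py w .464 .28 .12; python3 -c "
from h import *
print(R.from_quat(get_obs()['tool_rot']).as_matrix().round(3))"
```

```text
t 18.175 rest-frame TCP [-0.2401  0.1986  0.2271] toolyaw -2.5 F(rest) [ 0.1  -1.43  0.85] w 0.0003
shift mm [ 6.00e-01  8.68e+01 -6.56e+02] dyaw rest
time: 19.55
position: [0.4793, 0.244, 0.2006]
tool_rot: [0.508, 0.466, -0.507, 0.518]
ft_force: [1.1, 0.5, -0.0]
grip_width: 0.0705
t 19.55 rest-frame TCP [0.3807 0.0983 0.2006] toolyaw -1.7 F(rest) [ 0.53 -1.1  -0.01] w 0.0705
shift mm [ 77.7 -20.6 -39.5] dyaw rest
time: 20.42
position: [0.4832, 0.2628, 0.1978]
tool_rot: [0.101, 0.674, -0.128, 0.72]
ft_force: [-0.6, -0.5, 0.7]
grip_width: 0.0697
t 20.425 rest-frame TCP [0.3996 0.0954 0.1978] toolyaw 71.3 F(rest) [-0.48  0.57  0.72] w 0.0697
shift mm [ 75.6  12.2 -29. ] dyaw rest
[[ 0.058  0.321  0.945]
 [-0.047  0.947 -0.319]
 [-0.997 -0.026  0.07 ]]
```

```bash
python3 -m inch '[[70,[0,0,0],[4.8,4.1,1.3]],[70,[0,0,0],[0,0,0]]]'>/dev/null; YAW=66.5 python3 go.py w .4625 .275 .10
```

```text
t 20.975 rest-frame TCP [0.3989 0.0959 0.1979] toolyaw 65.8 F(rest) [-0.11 -0.1  -0.24] w 0.0701
shift mm [ 98.    3.5 -23.4] dyaw rest
rotvec deg [-0.7 -0.1  0. ] tilt col [-0.002  0.001 -1.   ]
```

```bash
python3 -m inch '[[70,[0,3,-23],[-0.7,0,0]],[70,[45,0,0],[0,0,0]],[70,[45,0,0],[0,0,0]],[70,[0,0,0],[0,0,0]]]'>/dev/null; YAW=66.5 python3 go.py w .4625 .275 .005;python3 - <<'E'
from h import *
im=imaging.camera('side')[:,:,::-1];cv2.imwrite('pics/g1.png',cv2.resize(im[100:230,140:340],None,fx=3,fy=3))
E
```

```text
t 21.475 rest-frame TCP [0.4132 0.1219 0.1077] toolyaw 66.8 F(rest) [ 0.03 -0.34  0.17] w 0.0703
shift mm [102.7  -0.5   5.8] dyaw rest
rotvec deg [ 0.3 -0.  -0. ] tilt col [-0.  0. -1.]
```

View pics/g1.png

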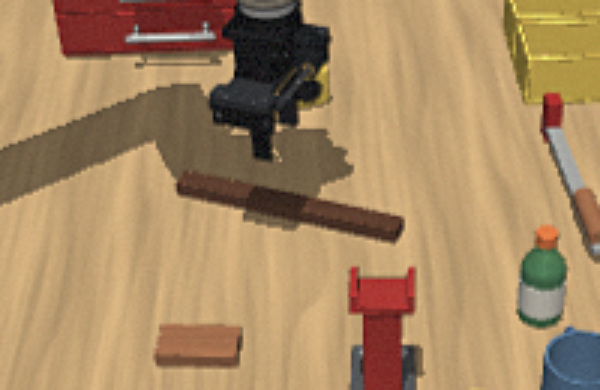

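The open fingers (near (265,150)) are above and behind the middle of the batten (centre about (290,205)), which fits the camera's perspective. I'll descend and grip.

```bash
python3 -m inch '[[70,[35,0,5],[0,0,0]],[70,[35,0,0],[0,0,0]],[70,[22,0,0],[0,0,0]],[70,[6,0,0],[0,0,0]]]'; YAW=66.5 python3 go.py w .4625 .275 .005; python3 -m inch '[[20,[0,0,0],[0,0,0]],[20,[0,0,0],[0,0,0]],[20,[0,0,0],[0,0,0]],[20,[0,0,0],[0,0,0]],[20,[0,0,0],[0,0,0]],[20,[0,0,0],[0,0,0]]]' 25; python3 go.py
```

```text
time: 22.02
position: [0.4699, 0.2814, 0.0186]
tool_rot: [0.145, 0.686, -0.137, 0.7]
ft_force: [1.2, 1.5, -0.2]
grip_width: 0.0697
t 22.025 rest-frame TCP [0.4175 0.1096 0.0186] toolyaw 67.0 F(rest) [ 1.55 -1.13 -0.25] w 0.0697
shift mm [13.4 -9.  -4.5] dyaw rest
rotvec deg [ 0.5  1.  -0.9] tilt col [ 0.021  0.008 -1.   ]
time: 22.78
position: [0.4725, 0.283, 0.0236]
tool_rot: [0.146, 0.683, -0.135, 0.702]
ft_force: [0.0, -0.4, -0.4]
grip_width: 0.0224
t 22.775 rest-frame TCP [0.4192 0.1071 0.0236] toolyaw 67.1 F(rest) [-0.36 -0.06 -0.41] w 0.0224
```

The arm drifted up and the fingers closed above the batten. I'll reopen and go down.

```bash
python3 -m inch '[[70,[0,0,0],[0,0,0]],[70,[0,0,0],[0,0,0]],[70,[0,-6,-4],[0.5,1,-0.9]]]' >/dev/null; YAW=66.5 python3 go.py w .4625 .275 .004
```

```text
t 23.15 rest-frame TCP [0.4148 0.1132 0.0232] toolyaw 66.6 F(rest) [ 0.98  0.36 -0.77] w 0.0448
shift mm [19.2 -5.  -1.9] dyaw rest
rotvec deg [ 0.   0.2 -0.2] tilt col [ 0.006  0.002 -1.   ]
```

```bash
python3 -m inch '[[70,[0,-5,0],[0,0,0]],[70,[0,0,0],[0,0,0]],[70,[0,0,0],[0,0,0]]]' >/dev/null; python3 go.py w .4625 .275 .004;  python3 -m inch '[[70,[10,0,0],[0,0,0]],[70,[8,0,0],[0,0,0]],[70,[2,0,0],[0,0,0]]]' >/dev/null; YAW=66.5 python3 go.py w .4625 .275 .004
```

```text
t 23.525 rest-frame TCP [0.4093 0.1155 0.023 ] toolyaw 66.5 F(rest) [-0.37  0.   -0.02] w 0.0682
shift mm [19.   0.9 -1.6] dyaw rest
t 23.9 rest-frame TCP [0.4094 0.1153 0.0015] toolyaw 66.5 F(rest) [0.76 0.89 0.08] w 0.0698
shift mm [-2.5  0.8 -1.7] dyaw rest
rotvec deg [ 0.   0.2 -0.2] tilt col [ 0.005  0.002 -1.   ]
```

```bash
python3 -m inch '[[20,[-2,0,0],[0,0,0]],[20,[0,0,0],[0,0,0]],[20,[0,0,0],[0,0,0]],[20,[0,0,0],[0,0,0]],[20,[0,0,0],[0,0,0]]]' 25; python3 -m inch '[[20,[-10,0,0],[0,0,0]],[20,[-40,0,0],[0,0,0]],[20,[-50,0,0],[0,0,0]],[20,[-50,0,0],[0,0,0]],[20,[-50,0,0],[0,0,0]],[20,[-20,0,0],[0,0,0]],[20,[0,0,0],[0,0,0]]]'; YAW=-2.9 python3 go.py .005 0 .23
```

```text
time: 24.52
position: [0.4642, 0.2739, 0.0037]
tool_rot: [0.145, 0.691, -0.143, 0.694]
ft_force: [-0.5, -0.4, -0.9]
grip_width: 0.0317
time: 25.4
position: [0.461, 0.2725, 0.2326]
tool_rot: [0.144, 0.691, -0.143, 0.693]
ft_force: [-0.8, 0.9, -1.8]
grip_width: 0.0323
t 25.4 rest-frame TCP [0.4082 0.118  0.2326] toolyaw 66.5 F(rest) [ 0.86  0.89 -1.81] w 0.0323
shift mm [   2.5 -336.1  252.1] dyaw rest
rotvec deg [69.4  0.  -0.2] tilt col [ 0.003  0.001 -1.   ]
```

Gripped at 32 mm and lifted. I'll turn it here, then carry it over.

```bash
python3 -m inch '[[20,[0,0,0],[9.9,0,0]],[20,[0,0,0],[9.9,0,0]],[20,[0,0,0],[9.9,0,0]],[20,[0,0,0],[9.9,0,0]],[20,[0,0,0],[9.9,0,0]],[20,[0,0,0],[9.9,0,0]],[20,[0,0,0],[9.9,0,0]],[20,[0,0,0],[0,0,0]]]' >/dev/null; YAW=-2.9 python3 go.py .005 0 .23
```

```text
t 26.4 rest-frame TCP [0.4039 0.1277 0.2212] toolyaw -5.0 F(rest) [ 0.57  0.4  -1.6 ] w 0.0317
shift mm [ -8.  141.8 394.1] dyaw rest
rotvec deg [-2.1  0.5  1.2] tilt col [-0.021 -0.008 -1.   ]
```

```bash
python3 -m inch '[[20,[-1,14,39],[-2.1,0.5,1.2]],[20,[-1,14,39],[0,0,0]],[20,[-1,14,39],[0,0,0]],[20,[-1,14,39],[0,0,0]],[20,[-1,14,39],[0,0,0]],[20,[-1,14,39],[0,0,0]],[20,[-1,14,39],[0,0,0]],[20,[-1,14,39],[0,0,0]],[20,[-1,14,39],[0,0,0]],[20,[0,0,0],[0,0,0]]]' >/dev/null; YAW=-2.9 python3 go.py .005 0 .23
```

```text
t 27.65 rest-frame TCP [ 0.0439 -0.0008  0.2209] toolyaw -0.7 F(rest) [ 0.34 -0.01 -1.7 ] w 0.0318
shift mm [-9.1 -2.4 38.8] dyaw rest
rotvec deg [ 2.2 -0.   0.9] tilt col [-0.015  0.001 -1.   ]
```

```bash
python3 -m inch '[[20,[0,0,20],[2.2,0,0.9]],[20,[0,-2,18],[0,0,0]],[20,[0,0,0],[0,0,0]]]' >/dev/null; YAW=-2.9 python3 go.py .005 0 .18
cat > bt.py <<'E'
from h import *
import sys
s=np.load('rest.npy');z=get_obs()['position'][2]+.0063;r=R.from_euler('z',s[2]);o=[]
for c,(x,y,w,h) in(('side',(205,120,125,150)),('top',(235,150,130,100))):
    im=imaging.camera(c)
    for t in imaging.tip_of(c,'batten_mid')[:1]: print(c,'mid rest',r.inv().apply(onz(c,t['pixel'],z)-[s[0],s[1],0]).round(4),round(t['confidence'],2))
    q=imaging.cut_out(c,'batten_mid')
    if q:
        b=cv2.boxPoints(cv2.minAreaRect(np.argwhere(q[0]['pixels'])[:,::-1].astype(np.float32)))
        print(c,round(q[0]['confidence'],2),[r.inv().apply(onz(c,p,z)-[s[0],s[1],0])[:2].round(3).tolist() for p in b])
    o.append(cv2.resize(im[y:y+h,x:x+w,::-1],(390,int(390*h/w))))
H=max(i.shape[0] for i in o)
cv2.imwrite(f'pics/{sys.argv[1]}.png',np.hstack([cv2.copyMakeBorder(i,0,H-i.shape[0],0,0,0) for i in o]))
E
python3 bt.py k1
```

```text
t 28.025 rest-frame TCP [0.0068 0.003  0.2185] toolyaw -2.6 F(rest) [ 0.39 -0.38 -1.44] w 0.0318
shift mm [38.4  3.2  2. ] dyaw rest
rotvec deg [ 0.3 -0.3  0.3] tilt col [-0.005  0.005 -1.   ]
side mid rest [0.0029 0.0099 0.2248] 0.56
side 0.75 [[0.1, 0.021], [0.099, -0.019], [-0.158, -0.013], [-0.157, 0.021]]
top mid rest [0.0172 0.0067 0.2248] 0.88
top 0.97 [[0.155, 0.022], [0.156, -0.013], [-0.145, -0.014], [-0.144, 0.021]]
```

View pics/k1.png

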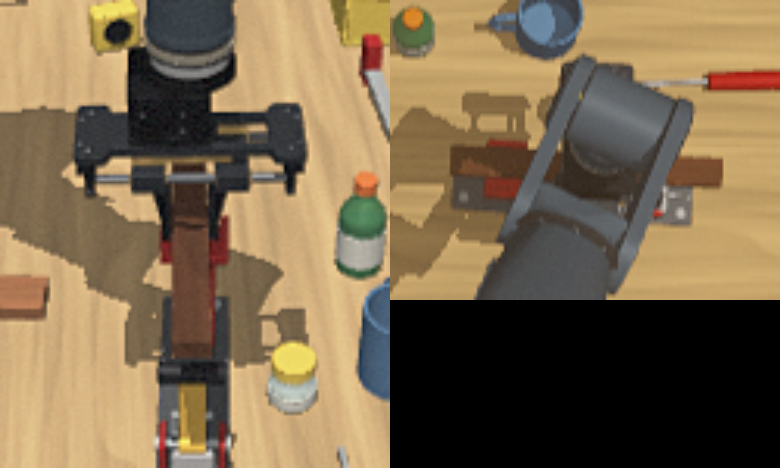

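The batten is held level along the rail, with its centre near x=+5 mm and y=+3 mm in the rest frame. I'll trim y and lower.

```bash
python3 -m inch '[[20,[10,3,0],[0.3,0,0]],[20,[20,0,1],[0,0,0]],[20,[18,0,0],[0,0,0]],[20,[10,0,0],[0,0,0]],[20,[0,0,0],[0,0,0]]]' >/dev/null; YAW=-2.9 python3 go.py .005 0 .15
```

```text
t 28.95 rest-frame TCP [ 0.0089 -0.0014  0.1579] toolyaw -2.8 F(rest) [-0.39  0.5  -1.81] w 0.0316
shift mm [ 7.9 -1.4  3.9] dyaw rest
rotvec deg [ 0.1 -0.2  0.2] tilt col [-0.003  0.004 -1.   ]
```

```bash
python3 -m inch '[[20,[3,0,0],[0,0,0]],[20,[3,-1,3],[0,0,0]]]' >/dev/null; python3 go.py; python3 -m inch '[[20,[2,0,0],[0,0,0]],[20,[0,0,0],[0,0,0]]]' >/dev/null;python3 go.py; python3 -m inch '[[20,[1.5,0,0],[0,0,0]],[20,[0,0,0],[0,0,0]]]' >/dev/null;python3 go.py
```

```text
t 29.2 rest-frame TCP [ 0.0058 -0.0014  0.1526] toolyaw -2.7 F(rest) [-0.59 -0.01 -1.12] w 0.0317
t 29.45 rest-frame TCP [ 0.0053 -0.0016  0.1509] toolyaw -2.8 F(rest) [-0.2   1.59 -1.27] w 0.0317
t 29.7 rest-frame TCP [ 0.0052 -0.0018  0.1497] toolyaw -2.8 F(rest) [-0.18 -0.28 -2.11] w 0.0318
```

```bash
for n in a; do python3 -m inch '[[20,[1.5,0,0],[0,0,0]],[20,[0,0,0],[0,0,0]]]' >/dev/null; python3 go.py; done; python3 -m inch '[[20,[1.5,0,0],[0,0,0]],[20,[0,0,0],[0,0,0]]]' >/dev/null;python3 go.py;  python3 -m inch '[[20,[1,0,0],[0,0,0]],[20,[0,0,0],[0,0,0]]]' >/dev/null;python3 go.py
```

```text
t 29.95 rest-frame TCP [ 0.0052 -0.0018  0.1482] toolyaw -2.8 F(rest) [-0.33 -1.   -1.59] w 0.0319
t 30.2 rest-frame TCP [ 0.0051 -0.002   0.1467] toolyaw -2.8 F(rest) [ 0.54  0.08 -1.2 ] w 0.0319
t 30.45 rest-frame TCP [ 0.0051 -0.002   0.1462] toolyaw -2.7 F(rest) [0.75 0.64 1.34] w 0.0316
```

Contact with the roller, at the predicted height. I'll ease down slightly and release.

```bash
python3 -m inch '[[20,[1,0,0],[0,0,0]],[20,[0.5,0,0],[0,0,0]]]' >/dev/null;python3 go.py;  python3 -m inch '[[36,[0,0,0],[0,0,0]],[42,[0,0,0],[0,0,0]],[50,[0,0,0],[0,0,0]],[50,[0,0,0],[0,0,0]],[50,[0,0,0],[0,0,0]]]' 5;python3 go.py
```

```text
t 30.7 rest-frame TCP [ 0.0052 -0.002   0.1451] toolyaw -2.8 F(rest) [0.35 0.96 2.56] w 0.0316
time: 31.32
position: [0.5609, -0.1364, 0.1447]
tool_rot: [0.513, 0.488, -0.511, 0.488]
ft_force: [1.0, 0.1, 0.2]
grip_width: 0.0495
t 31.325 rest-frame TCP [ 0.0049 -0.0025  0.1447] toolyaw -2.8 F(rest) [ 0.16 -0.95  0.23] w 0.0495
```

```bash
python3 -m inch '[[60,[-10,0,0],[0,0,0]],[60,[-25,0,0],[0,0,0]],[60,[-40,0,0],[0,0,0]],[60,[-50,0,0],[0,0,0]],[60,[-30,0,40],[0,0,0]],[60,[0,-30,55],[0,0,0]],[60,[0,-30,55],[0,0,0]],[60,[0,-40,50],[0,0,0]],[60,[0,-60,20],[0,0,0]],[60,[0,0,0],[0,0,0]]]'; sed -i "s/^s=np.load('rest.npy');z=.*+.0063;/s=np.load('rest.npy');z=.15;/" bt.py; python3 bt.py f1; sed -i 's/s4/s5/' st.py; python3 st.py;python3 m.py|grep -E 'jar|glue|mug|offcut|tape'
```

```text
time: 32.58
position: [0.3913, -0.3539, 0.3113]
tool_rot: [0.512, 0.484, -0.51, 0.493]
ft_force: [0.3, 0.3, -0.0]
grip_width: 0.0599
side mid rest [ 6.8e-03 -1.0e-04  1.5e-01] 0.64
side 0.81 [[0.163, 0.013], [0.162, -0.024], [-0.148, -0.017], [-0.148, 0.014]]
top mid rest [0.0145 0.0017 0.15  ] 0.92
top 0.68 [[-0.074, -0.118], [-0.232, -0.135], [-0.233, -0.108], [-0.076, -0.091]]
side {'pixel': [265.9, 240.2], 'confidence': 0.57} theta 0.749 res 1.39
top {'pixel': [322.1, 208.1], 'confidence': 0.59} theta 0.811 res 1.25
side jar [(array([ 0.656, -0.127]), 0.72)]
side glue [(array([0.736, 0.046]), 0.83)]
side mug [(array([ 0.76 , -0.118]), 0.86)]
side offcut [(array([0.357, 0.019]), 0.67), (array([ 0.699, -0.303]), 0.43)]
side tape [(array([0.494, 0.539]), 0.52)]
top jar [(array([ 0.653, -0.133]), 0.51)]
top glue [(array([0.753, 0.051]), 0.76)]
top mug [(array([ 0.769, -0.115]), 0.85), (array([ 0.571, -0.24 ]), 0.25)]
top offcut [(array([0.354, 0.021]), 0.77), (array([0.749, 0.055]), 0.69)]
top tape [(array([0.492, 0.519]), 0.48)]
```

View pics/f1.png

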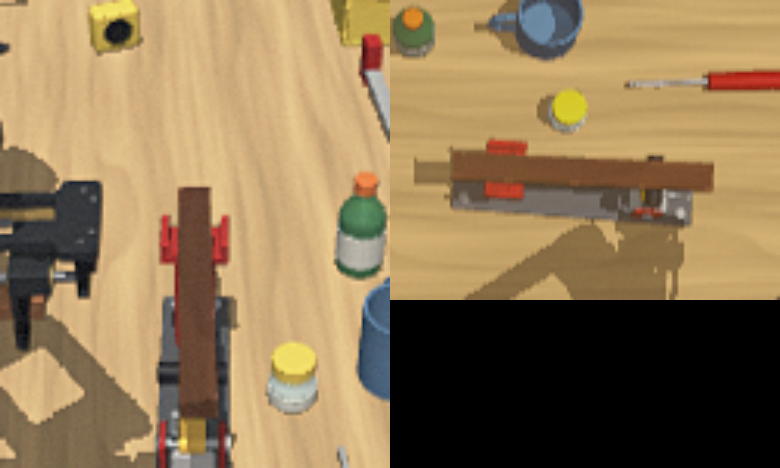

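```bash
python3 -c "
from rig import robot
print(robot.hand_in())"
```

```text
the job is handed in; nothing more can be done
None
```

The job is done and handed in at about 33 s on the robot's clock. The stand is snapped onto its working stop, the batten lies in the cradle and across the roller head, and the gripper is clear of both.

- **Stand:** The first push stopped just short of centre and the stand folded back, so I pushed it again, further. The highest force I read while pushing was about 8 N against the 14 N limit, though I only read it at the end of each move. After I backed off, the cameras put the stand at 0.73–0.76 rad. With the batten on it, the same check gave 0.75–0.81 rad.
- **Batten:** My first grip closed above it, so I reopened, went lower and took it again. It touched the roller with only a few newtons. It lies between the lips and parallel to the rail. Its centre is 7 to 15 mm along x and within 2 mm in y. I assumed its height of about 150 mm from the touch-down height rather than measuring it afterwards.
- **Bystanders:** My last network check showed most of them within its usual scatter.
    - **Offcut:** the network put it about 20 mm off its first reading. It was partly hidden by the gripper and the fingers were never low near it, so I take that as a detection error, but I did not confirm it.
    - **Glue bottle:** one of the two cameras put it about 19 mm off, while the other showed about 14 mm in a different direction. I take this as scatter too.
    - **Screwdriver and hammer:** I did not measure these with the networks. The screwdriver looked unmoved in the pictures, and the hammer was outside the later ones.
- **Bad reading:** One outline of the batten from the top camera was clearly wrong, so I ignored it.

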